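Lock the cookie depositor's barrel and put its spares to dry

TASK

The portion setting of the bench depositor must be locked: lift the holding spanner off its two hooks and lay it on the depositor, jaw over the barrel's flat tang and tail in the notch of the stop post, and, with the barrel held still by it, turn the knurled lock ring clockwise (seen from above) until it comes up tight against its stop. Then take the spanner off, raise the drying box's stiff lid and leave it standing at about 75 degrees, with the spanner and all the spare nozzles standing about on the bench put in the box. Leave the jar and the cup where they are.

Things in the scene. Friction and masses are not known exactly. Their poses are not given: they have to be found in the camera images.
- depositor: fixed bench depositor: white deck, x from -100 to +220 mm, y +-70 mm, top 60 mm above the bench. Origin: on the bench under the upright barrel's axis; z up; the steel stop post stands at x = -78 mm, an aluminium column with a steel hopper (120 mm wide, 205 mm tall) from x = +117 mm on.
- barrel (a joint): turning of the barrel in the depositor (rad, 0 +-0.03 at the start, positive clockwise from above). It turns more easily (0.03 N m) than the lock ring on it (0.12 N m), so unheld it is dragged round with the ring. Held by the spanner, tail in the notch, it has about 0.2 rad of play; it must stay within +-0.4 rad.
- barrel_seat (a point): centre of the flat round shoulder (44 mm across) on top of the barrel, 96 mm above the bench, on its axis. From it rises the tang: a steel blade 40 mm long, 8 mm thick, 15 mm high, its length along the depositor's x, pointing at the stop post, while the barrel is at 0.
- lock_ring (a joint): turning of the knurled lock ring on the barrel (rad, relative to the barrel, positive clockwise from above); starts between 0 and 0.3, stops tight at 1.40 (1.3 or more counts as tight), stays where it is left. When tight, the short black mark on its top points at the black mark on the deck.
- ring_grip (a point): centre of the aluminium lock ring: 55 mm across, 64 to 86 mm above the bench; the narrower barrel top ends at 111 mm. The laid-on spanner (jaw 40 x 36 mm, tail 10 mm wide) lies above it, 96 to 110 mm above the bench. Grip from above, a finger either side of the tail, each at least 50 degrees round from it: about 1.2 rad of turn a grasp.
- notch (a point): centre of the notch floor in the stop post, 96 mm above the bench, 78 mm in front of the barrel's axis (-x of the depositor). The notch is 18 mm wide between two prongs 16 mm high, and runs through along the depositor's x; the post is 16 mm by 34 mm.
- stand: fixed steel stand: base 110 (x) by 80 (y) mm, 12 mm thick; two hooks of 7 mm wire at x = -31 and +31 mm, their floors 125 mm above the bench, each with its upright at y = +29 mm and an upturned tip at y = -26 mm ending 143 mm above the bench. Origin: centre of its underside.
- spanner: open-ended holding spanner, steel, 120 g, 14 mm thick. Origin: underside, centre of the jaw; z up. Tines 11 mm wide, 14 mm apart, reach to x = +19 mm; yoke 36 mm wide, x = -21 to -33 mm; then the tail, 10 mm wide, to x = -100 mm. At the start it hangs level across the stand's hooks, x along the stand's x, grip point about midway; lift straight up 25 mm to clear them.
- spanner_grip (a point): middle of the spanner's tail, x = -50 mm, 7 mm above the underside: grip here across the tail. With the spanner laid on (jaw over the tang, underside on barrel shoulder and notch floor) the fingers fit here between ring and post.
- spanner_tail (a point): point on the underside of the spanner's tail 78 mm from the jaw centre, that comes onto the notch floor
- box: fixed white plastic box, 200 (x) by 280 (y) by 75 mm tall, walls and floor 5 mm thick, with a grey lid hinged on its far (+x) upper edge. Origin: centre of its underside.
- lid (a joint): angle of the lid (rad): 0 shut, grows as it opens upward and away from its front, up to 1.9; it is stiff (some 4 N at the handle) and stays where it is left. Wanted about 1.31 (75 degrees; 66 to 84 pass).
- lid_handle (a point): middle of the lid's handle: a round steel bar 10 mm thick, 90 mm long along the box's y, 30 mm in front of the lid's front edge and 230 mm from the hinge, 78 mm above the bench when shut. Pinch it from above across x; it turns in the fingers as the lid rises.
- lid_hinge (a point): middle of the lid's hinge line, along the box's y on its upper far edge, 75.5 mm above the bench
- nozzle0: spare depositor nozzle, plain steel, 70 g: cylindrical collar 38 mm across and 18 mm tall at the foot, above it a cone narrowing from 30 to 16 mm across, 44 mm tall in all; stands on its collar on the bench (two to four are out; absent ones always read None). Origin: centre of the underside, z up the cone.
- nozzle1: spare depositor nozzle, plain steel, 70 g: cylindrical collar 38 mm across and 18 mm tall at the foot, above it a cone narrowing from 30 to 16 mm across, 44 mm tall in all; stands on its collar on the bench (two to four are out; absent ones always read None). Origin: centre of the underside, z up the cone.
- nozzle2: spare depositor nozzle, plain steel, 70 g: cylindrical collar 38 mm across and 18 mm tall at the foot, above it a cone narrowing from 30 to 16 mm across, 44 mm tall in all; stands on its collar on the bench (two to four are out; absent ones always read None). Origin: centre of the underside, z up the cone.
- nozzle3: spare depositor nozzle, plain steel, 70 g: cylindrical collar 38 mm across and 18 mm tall at the foot, above it a cone narrowing from 30 to 16 mm across, 44 mm tall in all; stands on its collar on the bench (two to four are out; absent ones always read None). Origin: centre of the underside, z up the cone.
- jar: bystander: glass jar with a white cap, 56 mm across, 90 mm tall, origin centre of underside
- cup: bystander: white cup, 70 mm across, 85 mm tall, origin centre of underside
Not all that is in view belongs to the job. What is shaped like the nozzle2 but blue or turquoise is not meant.

How it is judged:
By the outcome, as a careful person would: the job done as asked, in the order asked, and still so for the second after the job is handed in, with the robot touching nothing.
Of nozzle0, nozzle1, nozzle2, nozzle3 only 2 to 4 are there at a start; the rules pass over those that are not, and their reading is None.
At some moment in a run one of nozzle0, nozzle1, nozzle2, nozzle3 may be knocked a few centimetres aside while the robot is not near it.
It also fails if it takes over 210 s, if anything falls off the work surface, if the arm or the gripper's body presses on something with over 40 N, if the wrist force passes 120 N, or if a joint passes its speed limit or range.

ROBOT

A 6-joint arm with a two-finger parallel gripper is mounted at the origin on the work surface. World frame = base frame: x ahead of the robot, y to its left, z up, the work surface at z = 0. Lengths are in m, angles in rad, forces in N, time in s.
With the tool pointing down it reaches from about 0.3 to 0.775 m from the base axis. Payload 14.6 kg.
Tool frame: the origin (TCP) lies at the very end of the fingers, on their centre line; the grasp point (between the pads) lies 19 mm behind it; z points along the fingers, y is the line along which they close (so a half turn about z gives the same grasp; the last joint's range is limited). The gripper opens to 94 mm and grips with 3 to 60 N. Pads are 16 mm wide; open, the fingers measure 119 mm over their backs; the gripper's body (75 mm by 177 mm) begins 78 mm behind the grasp point.
Start: joints at [-1.207, 0.3, 1.521, -0, 1.321, -0.067], TCP at [0.23, -0.5, 0.205] pointing down, gripper open.
Joint ranges: [-3.03, 3.03], [-0.79, 2.21], [0.23, 2.52], [-1.04, 4.18], [0, 3.07], [-2.55, 2.55]. Speed limits (rad/s): [2.22, 2.22, 2.57, 3.14, 3.14, 3.14].

INTERFACE

Orientations are given as [roll, pitch, yaw] about the fixed x, y, z axes, in that order (R = Rz(yaw) Ry(pitch) Rx(roll)).
In Python, from station import ctrl gives the robot as it stands.
- The arm moves only by the tool carry_out, never from a script. Its argument "motion" is text: rows parted by semicolons, each of 7 numbers parted by spaces: the shift along the world's x, y, z in m, then the turn, a rotation vector about the world's x, y, z in degrees, then the closure in counts, from 0 (fully open) to 255 (shut). In form: dx dy dz wx wy wz hand; .... A call has 1 to 20 rows; each row shifts and turns the commanded pose from where the row before left it; what a row does not reach is not made up. A row lasts 1/12 s, in which the tool goes at most 41.7 mm and 7.16 degrees, less where a joint would pass 70% of its speed; a pose out of reach is approached as far as the arm can. A call is refused whole if a number of a shift passes 0.0417 or a number of a turn 7.16, either way. A call with a gripper value outside its range is refused whole. The fingers move at their own pace and stop on an object; "grip_force" is the grip in N (left out, the last holds). Time passes only in rows, so rows that do not move let the fingers close. It gives the time, the measured TCP pose, the force, the opening and the grip force at its end, in the units of the state.
- ctrl.get_obs(): the state, without advancing time (a new reading comes with each control period).
- ctrl.camera(name): name is "side" or "top"; returns a dict with "pixels" (384x512x3 uint8, red, green, blue), "range_z" (384x512 float32, m along the optical axis (not along the pixel's ray), 0 where there is no reading), "K" (3x3 intrinsics, pixels), "dist" ([k1, k2, p1, p2, k3] as OpenCV has them; the pictures are not rectified), "position" and "attitude" of the camera in the world. Camera axes: x right, y up, looking along -z (the intrinsics and any distortion apply to the point x, -y, -z); pixel columns grow to the right and rows downward; lengths in m; the calibration is good to about 2 mm. A picture is of the moment at which its call begins.
- ctrl.hand_in(): hands the job in; it is judged then, once.
The state is a dict: "time_s": time; "qpos": joint angles; "joint_vel": joint speeds; "tau": joint torques, N m; "ee_pos": TCP position; "eef_rot": TCP orientation; "force": force on the tool from outside, world axes, zero at the start; "moment": the same for the moment, N m; "grip_width": finger opening in m; "grip_force": force on a finger pad.
Only numpy, scipy, OpenCV 4.12 (cv2) and the standard library are available. Lean on these libraries where they do the work, as an engineer would, in place of code of your own. Each camera call takes 0.05 s, during which the arm holds its last target. There are 200 camera calls.

## Working session

There is one attempt and no reset: what is moved stays moved. The work goes in short steps, Python scripts to look and compute and a tool call to move; the robot and the scene stay as the last step left them, time stands still between calls to the robot, and variables do not carry over. Pictures are saved under pics/ and viewed, at most 14 in all, crops included, and the job is handed in when it is done.

Besides the shell and the picture viewer there is one more tool, called after "Request:" by a JSON object that holds its "api" and its "payload". carry_out: Moves the arm, as the interface text tells. Its arguments: {"type":"object","properties":{"motion":{"type":"string"},"grip_force":{"type":"number"}},"required":["motion"]}

```bash
ls; mkdir -p pics
cat > h.py <<'E'
import numpy as np, cv2
from station import ctrl
def rot(a):
    a=np.array(a,float)
    if a.shape==(3,3): return a
    from scipy.spatial.transform import Rotation as R
    return R.from_quat(a).as_matrix() if a.size==4 else R.from_euler('xyz',a).as_matrix()
def shot(name,fn=None):
    c=ctrl.camera(name)
    if fn: cv2.imwrite('pics/'+fn,c['pixels'][:,:,::-1])
    return c
def rays(c,px):
    p=cv2.undistortPoints(np.array(px,float).reshape(-1,1,2),np.array(c['K']),np.array(c['dist'])).reshape(-1,2)
    d=np.c_[p[:,0],-p[:,1],-np.ones(len(p))]
    return np.array(c['position']),d@rot(c['attitude']).T
def onz(c,px,z):
    o,d=rays(c,px); return o+d*((z-o[2])/d[:,2])[:,None]
def cloud(c):
    z=c['range_z']; h,w=z.shape
    u,v=np.meshgrid(np.arange(w),np.arange(h))
    o,d=rays(c,np.c_[u.ravel(),v.ravel()])
    P=o+d*z.reshape(-1,1); P[z.ravel()==0]=np.nan
    return P.reshape(h,w,3)
E
python3 - <<'E'
from h import *
for n in('top','side'):
    c=shot(n,n+'0.png'); print(n,c['position'],c['attitude'],c['K'],c['dist'])
    np.savez('/tmp/'+n+'.npz',**c)
print(ctrl.get_obs())
E
```

```text
pics
top [0.48326795 0.0172836  1.10037925] [ 0.05200017  0.02941212 -1.57201941] [[366.53442118   0.         253.63620793]
 [  0.         366.53442118 185.43156217]
 [  0.           0.           1.        ]] [0.01935468 0.         0.         0.         0.        ]
side [0.35807173 0.65603594 0.72641879] [ 0.81223126  0.00885506 -2.83998206] [[367.88109791   0.         252.78956851]
 [  0.         367.88109791 192.49492378]
 [  0.           0.           1.        ]] [-0.07015012  0.          0.          0.          0.        ]
{'time_s': 0.1, 'qpos': array([-1.20659539e+00,  3.00375531e-01,  1.52153190e+00,  4.59779952e-05,
        1.32067344e+00, -6.65881737e-02]), 'joint_vel': array([-0.00038167, -0.00165339, -0.00258518,  0.00086885,  0.00028092,
        0.00012525]), 'tau': array([ 3.01211767e-03, -5.32637501e+01, -3.53283441e+01,  7.09558139e-02,
        2.34638719e-02, -4.98896327e-05]), 'ee_pos': array([ 0.22960443, -0.49952538,  0.20495955]), 'eef_rot': array([-3.14060959e+00, -1.10192413e-04,  4.30777651e-01]), 'force': array([ 0.03528559,  0.15901339, -0.85109479]), 'moment': array([-0.00026143, -0.034053  ,  0.0324935 ]), 'grip_force': 0.0, 'grip_width': 0.09372948725463233}
```

View pics/top0.png

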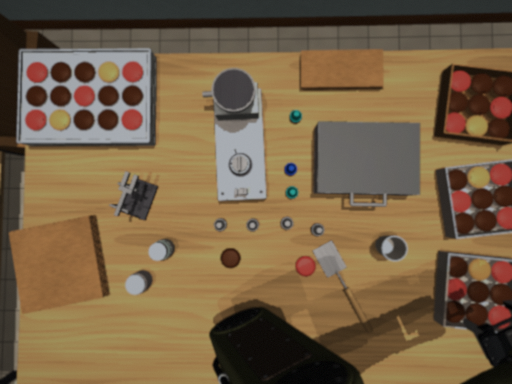

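View pics/side0.png

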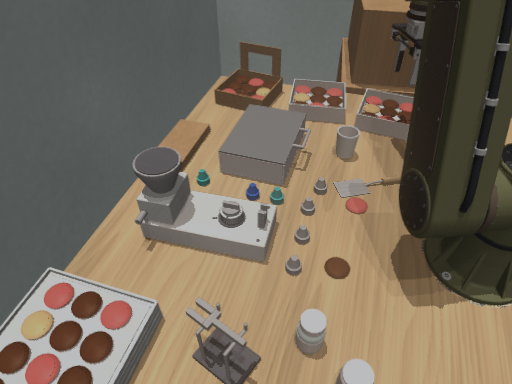

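The top view shows the depositor (240,140), stand with spanner (135,197), box (368,158) with its handle at (368,200), and four plain steel nozzles at (220,225), (253,225), (287,223) and (318,230). The nozzle shapes at (295,117), (291,170) and (292,192) are blue or turquoise, so they are decoys. Both the jar and the cup stay put.

Run:
```python
from h import *
t=np.load('/tmp/top.npz');s=np.load('/tmp/side.npz')
A=cv2.resize(t['pixels'][120:240,100:340],None,fx=3,fy=3,interpolation=cv2.INTER_CUBIC)[:,:,::-1]
cv2.imwrite('pics/topcrop.png',A)
B=cv2.resize(s['pixels'][180:384,170:330],None,fx=3.,fy=2.9,interpolation=cv2.INTER_CUBIC)[:,:,::-1]
cv2.imwrite('pics/sidecrop.png',B)
P=cloud(t);Z=P[:,:,2]
def blobs(x0,x1,y0,y1,za,zb,mn=4,nm=''):
    m=((Z>za)&(Z<zb)).astype(np.uint8); M=np.zeros_like(m); M[y0:y1,x0:x1]=m[y0:y1,x0:x1]
    n,L,st,ce=cv2.connectedComponentsWithStats(M)
    for i in range(1,n):
        if st[i,4]>=mn:
            q=P[L==i]; r=cv2.minAreaRect((q[:,:2]*1000).astype(np.float32))
            print(nm,st[i],ce[i].round(1),'med',np.nanmedian(q,0).round(4),'rect',np.round(r[0],1),np.round(r[1],1),round(r[2],1))
blobs(205,335,210,245,.012,.06,nm='noz')
blobs(210,275,125,205,.05,.07,100,'deck')
blobs(210,275,125,205,.09,.13,4,'barrel/post')
blobs(105,165,165,225,.13,.2,4,'spanner')
blobs(105,165,165,225,.005,.02,4,'base')
blobs(305,430,115,195,.07,.095,100,'lid')
blobs(340,400,195,212,.06,.09,4,'handle')
print(np.nanmedian(Z[300:310,100:400]), Z[172:216:4,112:160:4].round(3))
```

```text
noz [281 217  12  13 129] [286.5 223. ] med [ 0.4301 -0.046   0.0239] rect [429.  -47.3] [35.2 32.5] 0.2
noz [214 218  12  13 124] [219.5 224.3] med [0.4262 0.1482 0.0246] rect [425.9 149.9] [35.5 33. ] 1.1
noz [246 219  13  12 127] [252.  224.5] med [0.4261 0.0533 0.0236] rect [424.6  54. ] [32.4 35.4] 0.2
noz [311 223  13  13 131] [317.2 229.3] med [ 0.4118 -0.1347  0.0242] rect [ 411.6 -136.4] [34.9 35. ] 0.4
deck [ 214  125   52   76 3242] [239.8 161.1] med [0.611  0.0869 0.059 ] rect [607.   87.6] [218.7 140.2] 2.6
barrel/post [232 156  16  15 189] [239.1 163.1] med [0.5976 0.0861 0.0961] rect [597.6  85.9] [41.5 39.3] 89.3
barrel/post [234 188  13   7  77] [240.  191.3] med [0.5199 0.0843 0.0982] rect [519.9  83.4] [15.8 33.1] 1.3
spanner [114 172  25  44 342] [125.5 190.3] med [0.525  0.3886 0.1377] rect [509.5 386. ] [ 48.3 118. ] 69.3
spanner [126 211   4   3   9] [127.3 211.8] med [0.4641 0.3791 0.1394] rect [464.5 379.9] [4.8 6. ] 74.0
base [123 179  35  41 815] [140.5 199.4] med [0.4974 0.3866 0.0112] rect [501.7 392.5] [ 77.9 109.6] 70.1
base [121 211   3   2   4] [122.2
[... 594 characters left out ...]
0.001  0.136  0.138  0.064  0.139  0.013  0.013  0.009  0.01
   0.013 -0.   ]
 [   nan -0.001  0.138  0.138  0.137  0.137  0.011  0.011  0.009  0.012
   0.013  0.012]
 [-0.001 -0.002 -0.     0.137  0.142  0.13   0.013  0.011  0.012  0.006
   0.01   0.002]
 [-0.001 -0.002  0.001  0.141  0.011  0.008  0.008  0.01   0.012  0.009
   0.012 -0.002]
 [-0.001 -0.002  0.138  0.131  0.011  0.01   0.009  0.01   0.013  0.011
   0.009 -0.002]
 [ 0.124  0.091  0.14   0.033  0.012  0.013  0.012  0.01   0.014  0.011
  -0.002  0.   ]
 [-0.001  0.124  0.138  0.01   0.015  0.008  0.013  0.013  0.012  0.01
  -0.001  0.001]
 [-0.     0.134  0.128  0.005  0.138  0.013  0.012  0.015  0.012  0.006
  -0.    -0.003]]
```

View pics/topcrop.png

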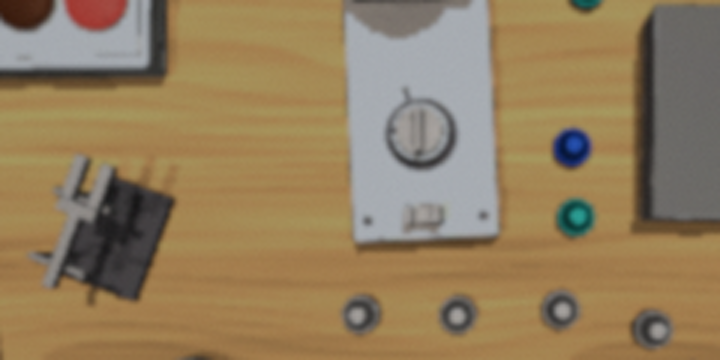

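View pics/sidecrop.png

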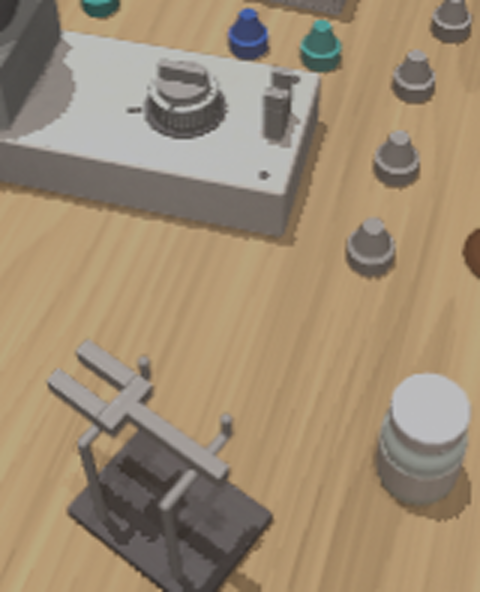

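The top crop shows the tang and ring at about (420,132), the post at (425,215) and the spanner with jaw up (95,170) and tail down (50,280). The side crop confirms that layout. Next I'll work out the spanner's axis.

Run:
```python
from h import *
t=np.load('/tmp/top.npz');P=cloud(t);Z=P[:,:,2]
m=np.zeros(Z.shape,bool);m[165:225,105:165]=1
q=P[m&(Z>.12)&(Z<.15)];q=q[~np.isnan(q[:,0])]
for yaw in(-18,-20,-22):
    a=np.deg2rad(yaw);e=np.array([np.cos(a),np.sin(a)]);n=np.array([-e[1],e[0]])
    d=q[:,:2]-[.5,.39];s=d@e;v=d@n
    print(yaw,[(round(k,2),np.round([v[(s>k)&(s<k+.01)].min(),np.median(v[(s>k)&(s<k+.01)]),v[(s>k)&(s<k+.01)].max()],4).tolist(),((s>k)&(s<k+.01)).sum()) for k in np.arange(-.06,.09,.01) if ((s>k)&(s<k+.01)).sum()],s.min(),s.max())
m=np.zeros(Z.shape,bool);m[125:205,210:275]=1
for r in range(165,200,6):
    row=np.where(m[r]&(abs(Z[r]-.06)<.008))[0]; print('deck',P[r,row[0]],P[r,row[-1]])
for r in (196,199,201,203,204,205,206): print(r,P[r,360:378:6].round(3).tolist())
```

```text
-18 [(np.float64(-0.05), [0.0013, 0.0045, 0.0105], np.int64(18)), (np.float64(-0.04), [-0.0229, 0.0026, 0.0306], np.int64(38)), (np.float64(-0.03), [-0.0228, 0.0027, 0.0361], np.int64(48)), (np.float64(-0.02), [0.0003, 0.0033, 0.01], np.int64(20)), (np.float64(-0.01), [-0.0011, 0.0028, 0.009], np.int64(21)), (np.float64(0.0), [-0.0008, 0.0014, 0.0109], np.int64(21)), (np.float64(0.01), [-0.0142, 0.0019, 0.0191], np.int64(26)), (np.float64(0.02), [-0.0255, 0.001, 0.0226], np.int64(62)), (np.float64(0.03), [-0.0261, 0.0066, 0.0333], np.int64(69)), (np.float64(0.04), [-0.0153, 0.0024, 0.0212], np.int64(40)), (np.float64(0.05), [-0.0154, 0.0025, 0.0202], np.int64(44)), (np.float64(0.06), [-0.0153, 0.0094, 0.0199], np.int64(39))] -0.04843715048036595 0.06987996005355046
-20 [(np.float64(-0.05), [-0.0002, 0.0029, 0.0091], np.int64(18)), (np.float64(-0.04), [-0.0236, 0.0021, 0.0326], np.int64(40)), (np.float64(-0.03), [-0.024, 0.001, 0.0351], np.int64(46)), (np.float64(-0.02), [-0.0001, 0.0028, 0.0096], np.int64(20)), (np.float64(-0.01), [-0.0014, 0.0026, 0.0089], np.int64(21)), (np.float64
[... 1529 characters left out ...]
05457185]
deck [0.52753129 0.15213857 0.06118428] [0.52730371 0.01555566 0.05855572]
deck [0.51048504 0.15223475 0.05990839] [0.51015819 0.01560972 0.0618738 ]
196 [[0.508, -0.267, -0.0], [0.508, -0.286, -0.005], [0.508, -0.303, -0.005]]
199 [[0.499, -0.266, 0.003], [0.499, -0.284, 0.002], [0.499, -0.303, -0.003]]
201 [[0.493, -0.267, -0.004], [0.493, -0.284, 0.0], [0.493, -0.301, 0.004]]
203 [[0.487, -0.245, 0.083], [0.487, -0.263, 0.077], [0.487, -0.278, 0.08]]
204 [[0.484, -0.244, 0.088], [0.484, -0.261, 0.083], [0.484, -0.278, 0.082]]
205 [[0.482, -0.245, 0.082], [0.482, -0.261, 0.084], [0.482, -0.278, 0.082]]
206 [[0.479, -0.267, -0.004], [0.479, -0.285, -0.003], [0.479, -0.277, 0.083]]
```

Request:
{"api": "carry_out", "payload": {"motion": "0.012 0.037 0.003 0 0 6 0;0.012 0.037 0.003 0 0 6 0;0.012 0.037 0.003 0 0 6 0;0.012 0.037 0.003 0 0 6 0;0.012 0.037 0.003 0 0 6 0;0.012 0.037 0.003 0 0 6 0;0.012 0.037 0.003 0 0 6 0;0.012 0.037 0.003 0 0 6 0;0.012 0.037 0.003 0 0 6 0;0.012 0.037 0.003 0 0 6 0;0.012 0.037 0 0 0 6 0;0.012 0.037 0 0 0 6 0;0.012 0.037 0 0 0 6 0;0.012 0.037 0 0 0 6 0;0.012 0.037 0 0 0 6 0;0.012 0.037 0 0 0 6 0;0.012 0.037 0 0 0 6 0;0.012 0.037 0 0 0 6 0;0.012 0.037 0 0 0 6 0;0.012 0.037 0 0 0 6 0"}}

```text
time_s: 1.77
ee_pos: [0.4697, 0.2424, 0.2352]
eef_rot: [-3.141, -0.0, 2.531]
force: [0.9, -1.3, 0.0]
grip_width: 0.0936
grip_force: 0.0
```

Request:
{"api": "carry_out", "payload": {"motion": "0.006 0.03 0 0 0 3 0;0.006 0.03 0 0 0 3 0;0.007 0.03 0 0 0 3 0;0.007 0.03 0 0 0 3 0;0.007 0.0315 0 0 0 3 0;0 0 -0.02 0 0 0 0;0 0 -0.02 0 0 0 0;0 0 -0.02 0 0 0 0;0 0 -0.02 0 0 0 0;0 0 -0.01 0 0 0 50;0 0 0 0 0 0 80;0 0 0 0 0 0 80;0 0 0 0 0 0 80;0 0 0 0 0 0 80", "grip_force": 25}}

```text
time_s: 2.93
ee_pos: [0.5031, 0.392, 0.1469]
eef_rot: [3.14, 0.001, 2.787]
force: [0.1, 0.4, 0.4]
grip_width: 0.066
grip_force: 0.0
```

Run:
```python
from h import *
o=ctrl.get_obs();print(o['ee_pos'],o['eef_rot'],o['grip_width'],o['qpos'])
c=shot('side');s=shot('top')
A=cv2.resize(c['pixels'][230:384,150:350],None,fx=3,fy=3)[:,:,::-1]
cv2.imwrite('pics/g1.png',A)
```

```text
[0.5031096  0.392025   0.14688257] [3.13994971e+00 1.16497964e-03 2.78696859e+00] 0.06597499809394586 [ 6.04520274e-01  5.42542698e-01  1.31780172e+00 -1.08141007e-05
  1.27923421e+00 -6.11649853e-01]
```

View pics/g1.png

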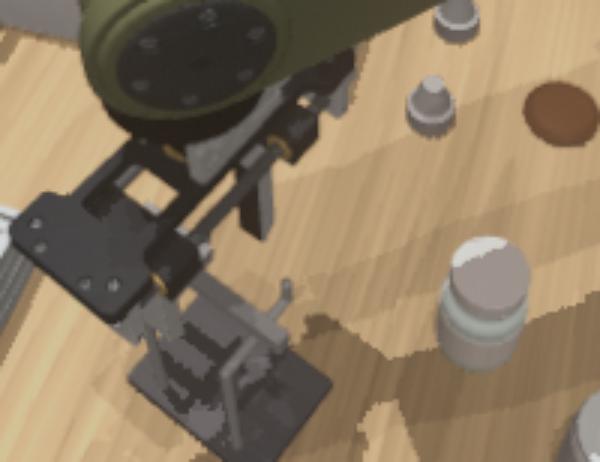

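The picture shows the open fingers straddling the spanner tail between the hooks, which is right. I'll descend and grip.

Request:
{"api": "carry_out", "payload": {"motion": "0 0.0015 -0.012 0 0 0 80;0 0 -0.012 0 0 0 80;0 0 -0.01 0 0 0 80;0 0 0 0 0 0 120;0 0 0 0 0 0 180;0 0 0 0 0 0 255;0 0 0 0 0 0 255;0 0 0 0 0 0 255;0 0 0 0 0 0 255;0 0 0 0 0 0 255;0 0 0 0 0 0 255;0 0 0 0 0 0 255", "grip_force": 30}}

```text
time_s: 4.03
ee_pos: [0.5027, 0.3933, 0.1116]
eef_rot: [3.141, 0.0, 2.787]
force: [0.4, -0.1, 0.4]
grip_width: 0.01
grip_force: 30.0
```

Request:
{"api": "carry_out", "payload": {"motion": "0 0 0.01 0 0 0 255;0 0 0.02 0 0 0 255;0 0 0.02 0 0 0 255;0 0 0.01 0 0 0 255;0.0034 -0.02 0 0 0 1.5 255;0.0034 -0.026 0 0 0 1.9 255;0.0034 -0.026 0 0 0 1.9 255;0.0034 -0.026 0 0 0 1.9 255;0.0034 -0.026 0 0 0 1.9 255;0.0034 -0.026 0 0 0 1.9 255;0.0034 -0.026 0 0 0 1.9 255;0.0034 -0.026 0 0 0 1.9 255;0.0034 -0.026 0 0 0 1.9 255;0.0034 -0.026 0 0 0 1.9 255;0.0034 -0.026 0 0 0 1.9 255;0.0034 -0.0295 0 0 0 1.9 255;0 0 0 0 0 0 255;0 0 0 0 0 0 255"}}

```text
time_s: 5.53
ee_pos: [0.5436, 0.0827, 0.1716]
eef_rot: [3.141, 0.0, -3.108]
force: [-0.4, 0.5, -1.5]
grip_width: 0.01
grip_force: 30.0
```

Run:
```python
from h import *
o=ctrl.get_obs();print(o['ee_pos'],np.rad2deg(o['eef_rot']),o['grip_width'],o['force'])
c=shot('side');s=shot('top')
A=cv2.resize(c['pixels'][130:290,130:340],(787,600))[:,:,::-1]
cv2.imwrite('pics/g2.png',A)
B=cv2.resize(s['pixels'][120:220,190:310],(600,500))[:,:,::-1]
cv2.imwrite('pics/g2t.png',B)
P=cloud(s);Z=P[:,:,2]
m=np.zeros(Z.shape,bool);m[140:190,225:260]=1
q=P[m&(Z>.185)&(Z<.215)];print(len(q));
if len(q):
  a=np.deg2rad(2.2);e=np.array([np.cos(a),np.sin(a)]);n=np.array([-e[1],e[0]])
  d=q[:,:2]-o['ee_pos'][:2];S=d@e;v=d@n
  for k in np.arange(-.06,.09,.01):
    w=(S>k)&(S<k+.01)
    if w.sum(): print(round(k,2),v[w].min().round(4),v[w].max().round(4),q[w,2].mean().round(4),w.sum())
  print(S.max())
```

```text
[0.54357433 0.08271429 0.17164599] [ 1.79994150e+02  4.10958015e-03 -1.78053643e+02] 0.010020658769541512 [-0.43320222  0.4731396  -1.47850778]
0
```

View pics/g2.png

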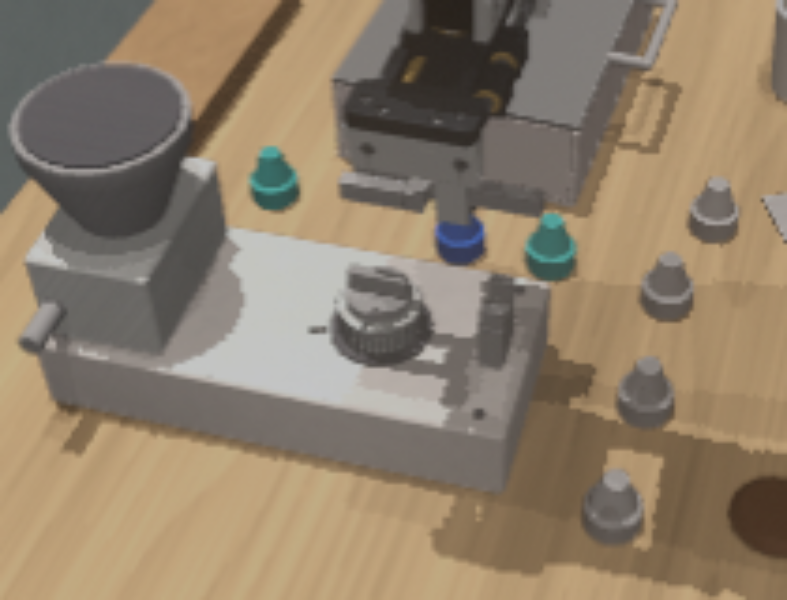

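Request:
{"api": "carry_out", "payload": {"motion": "0 0.001 -0.02 0 0 0.2 255;0 0 -0.02 0 0 0 255;0 0 -0.02 0 0 0 255;0 0 -0.007 0 0 0 255;0 0 -0.005 0 0 0 255;0 0 -0.003 0 0 0 255;0 0 -0.003 0 0 0 255;0 0 -0.003 0 0 0 255;0 0 0 0 0 0 255;0 0 0 0 0 0 255"}}

```text
time_s: 6.47
ee_pos: [0.5436, 0.0848, 0.0908]
eef_rot: [3.142, 0.001, -3.102]
force: [0.1, -0.1, -1.8]
grip_width: 0.0098
grip_force: 30.0
```

Run:
```python
from h import *
o=ctrl.get_obs();print(o['ee_pos'],np.rad2deg(o['eef_rot']),o['grip_width'],o['force'])
c=shot('side')
A=cv2.resize(c['pixels'][180:260,190:290],(750,600))[:,:,::-1]
cv2.imwrite('pics/g3.png',A)
```

```text
[0.54364404 0.08476659 0.09083116] [ 1.79999010e+02  3.17344295e-02 -1.77720486e+02] 0.009832341907511831 [ 0.11880874 -0.09824426 -1.78967752]
```

View pics/g3.png

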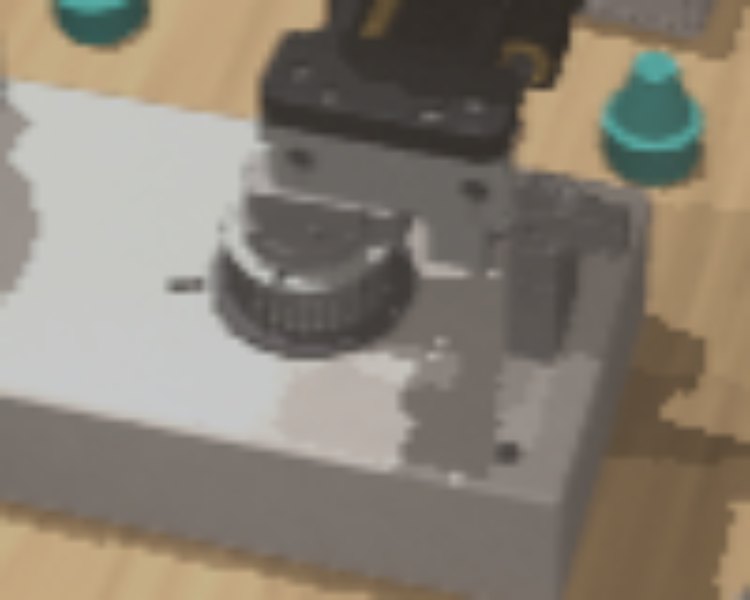

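It's seating without force, and the tail is entering the notch. I'll lower the rest of the way and release.

Request:
{"api": "carry_out", "payload": {"motion": "0 -0.0005 -0.004 0 0 0 255;0 0 -0.003 0 0 0 255;0 0 -0.001 0 0 0 255;0 0 0 0 0 0 255;0 0 0 0 0 0 255"}}

```text
time_s: 6.93
ee_pos: [0.5435, 0.0842, 0.0825]
eef_rot: [-3.141, -0.0, -3.102]
force: [-1.7, -1.0, 3.4]
grip_width: 0.0096
grip_force: 30.0
```

Request:
{"api": "carry_out", "payload": {"motion": "0 0 0 0 0 0 100;0 0 0 0 0 0 100;0 0 0 0 0 0 100;0 0 0 0 0 0 100;0 0 0 0 0 0 100;0 0 0.02 0 0 0 100;0 0 0.03 0 0 0 80;0 0 0.03 0 0 0 40;-0.03 -0.04 0.03 0 0 0 0;-0.03 -0.04 0.03 0 0 0 0;-0.03 -0.04 0.03 0 0 0 0;-0.03 -0.04 0.03 0 0 0 0"}}

```text
time_s: 7.93
ee_pos: [0.4564, -0.0309, 0.2491]
eef_rot: [-3.142, 0.0, -3.101]
force: [0.6, -1.1, 0.5]
grip_width: 0.0861
grip_force: 0.0
```

Run:
```python
from h import *
o=ctrl.get_obs();print(o['ee_pos'],np.rad2deg(o['eef_rot']),o['grip_width'],o['force'])
s=shot('top')
A=cv2.resize(s['pixels'][140:210,205:275],(600,600),interpolation=cv2.INTER_CUBIC)[:,:,::-1]
cv2.imwrite('pics/g4.png',A)
P=cloud(s);Z=P[:,:,2];m=np.zeros(Z.shape,bool);m[140:205,215:262]=1
q=P[m&(Z>.1)&(Z<.125)]; e=np.array([np.cos(.0384),np.sin(.0384)]);n=np.array([-e[1],e[0]])
d=q[:,:2]-[.5976,.0859];S=d@e;v=d@n
for k in np.arange(-.12,.05,.01):
    w=(S>k)&(S<k+.01)
    if w.sum(): print(round(k,2),v[w].min().round(4),v[w].max().round(4),q[w,2].mean().round(4),w.sum())
```

```text
[ 0.45641292 -0.03092142  0.24911479] [-1.79997255e+02  7.65784357e-03 -1.77681098e+02] 0.08610914254545426 [ 0.62202831 -1.1394466   0.51513882]
-0.11 -0.0013 0.0043 0.1073 5
-0.1 -0.0016 0.0068 0.1091 15
-0.09 -0.0159 0.0169 0.1092 30
-0.08 -0.0162 0.0167 0.1096 36
-0.07 -0.0028 0.0057 0.1093 16
-0.06 -0.0032 0.0053 0.1085 16
-0.05 -0.0032 0.0048 0.1089 11
-0.04 -0.015 0.0183 0.1086 43
-0.03 -0.0152 0.0177 0.1087 38
-0.02 -0.0157 0.0198 0.109 40
-0.01 -0.0159 0.0197 0.1085 46
-0.0 -0.0162 0.0192 0.1085 46
0.01 -0.0161 0.0193 0.1087 22
```

View pics/g4.png

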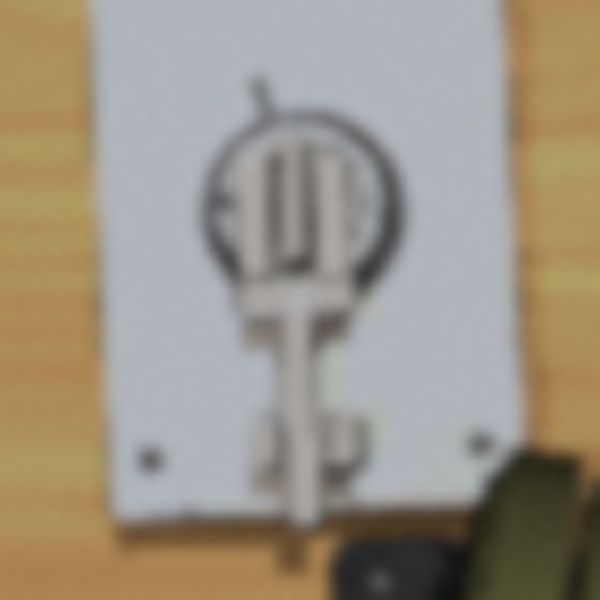

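The spanner is seated: tang in the jaw around (290,205) and tail in the notch around (300,460). The ring mark at (225,200) has about 65–70° to go clockwise to the deck mark at (262,95). Next, the ring.

Request:
{"api": "carry_out", "payload": {"motion": "0.02 0.017 0 0 0 5.7 0;0.02 0.017 -0.01 0 0 5.7 0;0.02 0.017 -0.01 0 0 5.7 0;0.02 0.017 -0.01 0 0 5.7 0;0.02 0.017 -0.01 0 0 5.7 0;0.02 0.017 -0.01 0 0 5.7 0;0.0212 0.0151 -0.01 0 0 5.5 0;0 0 0 0 0 0 0;0 0 0 0 0 0 0"}}

```text
time_s: 8.73
ee_pos: [0.5989, 0.0876, 0.1869]
eef_rot: [3.14, -0.002, -2.409]
force: [0.2, 0.3, -0.2]
grip_width: 0.094
grip_force: 0.0
```

Request:
{"api": "carry_out", "payload": {"motion": "-0.0013 -0.0012 -0.025 0 0 0 0;0 0 -0.025 0 0 0 0;0 0 -0.025 0 0 0 0;0 0 -0.02 0 0 0 0;0 0 -0.015 0 0 0 0;0 0 -0.01 0 0 0 0;0 0 -0.001 0 0 0 0;0 0 0 0 0 0 60;0 0 0 0 0 0 90;0 0 0 0 0 0 150;0 0 0 0 0 0 150;0 0 0 0 0 0 150;0 0 0 0 0 0 150;0 0 0 0 0 0 150", "grip_force": 30}}

```text
time_s: 9.9
ee_pos: [0.5977, 0.0859, 0.0675]
eef_rot: [-3.141, 0.0, -2.409]
force: [-1.1, -0.2, 1.4]
grip_width: 0.0542
grip_force: 30.0
```

Request:
{"api": "carry_out", "payload": {"motion": "0 0 0 0 0 -4 150;0 0 0 0 0 -4 150;0 0 0 0 0 -4 150;0 0 0 0 0 -4 150;0 0 0 0 0 -4 150;0 0 0 0 0 -4 150;0 0 0 0 0 -4 150;0 0 0 0 0 -4 150;0 0 0 0 0 -4 150;0 0 0 0 0 -4 150;0 0 0 0 0 -4 150;0 0 0 0 0 -4 150;0 0 0 0 0 -4 150;0 0 0 0 0 -4 150;0 0 0 0 0 -4 150"}}

```text
time_s: 11.15
ee_pos: [0.5978, 0.0854, 0.0675]
eef_rot: [-3.141, 0.001, 2.824]
force: [0.3, -3.4, 2.3]
grip_width: 0.0545
grip_force: 30.0
```

Run:
```python
from h import *
o=ctrl.get_obs();print(o['ee_pos'],np.rad2deg(o['eef_rot']),o['grip_width'],o['force'],o['moment'])
```

```text
[0.59782009 0.08543016 0.06746051] [-1.79971923e+02  3.92980255e-02  1.61793382e+02] 0.05446154108276702 [ 0.25161502 -3.39732761  2.26492601] [-0.51194425 -0.12522922  0.17845634]
```

Request:
{"api": "carry_out", "payload": {"motion": "0 0 0 0 0 -4 150;0 0 0 0 0 -4 150;0 0 0 0 0 -4 150;0 0 0 0 0 -3 150;0 0 0 0 0 -3 150;0 0 0 0 0 0 150;0 0 0 0 0 0 150"}}

```text
time_s: 11.73
ee_pos: [0.5978, 0.0853, 0.0674]
eef_rot: [-3.141, 0.001, 2.514]
force: [-0.5, -6.3, 2.8]
grip_width: 0.0546
grip_force: 30.2
```

Run:
```python
from h import *
o=ctrl.get_obs();print(o['ee_pos'],np.rad2deg(o['eef_rot']),o['grip_width'],o['force'],o['moment'])
```

```text
[0.59777789 0.08530986 0.06743025] [-1.79978847e+02  3.80756853e-02  1.44064315e+02] 0.05463518312890881 [-0.4634742  -6.26127572  2.75675036] [-1.00482758 -0.04782405 -0.0577283 ]
```

Request:
{"api": "carry_out", "payload": {"motion": "0 0 0 0 0 0 0;0 0 0 0 0 0 0;0 0 0 0 0 0 0;0 0 0 0 0 0 0;0 0 0 0 0 6 0;0 0 0 0 0 6 0;0 0 0 0 0 6 0;0 0 0 0 0 6 0;0 0 0 0 0 6 0;0 0 0 0 0 6 0;0 0 0 0 0 6 0;0 0 0 0 0 6 0;0 0 0 0 0 6 90;0 0 0 0 0 0 150;0 0 0 0 0 0 150;0 0 0 0 0 0 150;0 0 0 0 0 0 150;0 0 0 0 0 0 150;0 0 0 0 0 0 150"}}

```text
time_s: 13.32
ee_pos: [0.5977, 0.0857, 0.0672]
eef_rot: [-3.141, 0.0, -2.829]
force: [0.4, -1.8, -0.1]
grip_width: 0.0546
grip_force: 30.0
```

Request:
{"api": "carry_out", "payload": {"motion": "0 0 0 0 0 -3 150;0 0 0 0 0 -3 150;0 0 0 0 0 -3 150;0 0 0 0 0 0 150"}}

```text
time_s: 13.65
ee_pos: [0.598, 0.0856, 0.0673]
eef_rot: [-3.141, 0.001, -2.987]
force: [2.1, -1.4, -1.1]
grip_width: 0.0545
grip_force: 30.0
```

```bash
cat > st.py <<'E'
from h import *
o=ctrl.get_obs();print(o['time_s'],o['ee_pos'],np.rad2deg(o['eef_rot']),o['grip_width'],o['force'],o['moment'],o['tau'][5],o['grip_force'])
E
python3 st.py
```

```text
13.65 [0.5979976  0.08560386 0.06732202] [-1.79958853e+02  5.23564380e-02 -1.71137090e+02] 0.05454431259439134 [ 2.1113485  -1.39178966 -1.09485632] [-0.3853837  -0.74569929  0.74809778] 1.9237998872995377 29.999975860118866
```

Request:
{"api": "carry_out", "payload": {"motion": "0 0 0 0 0 -3 150;0 0 0 0 0 -3 150;0 0 0 0 0 -3 150;0 0 0 0 0 0 150"}}

```text
time_s: 13.98
ee_pos: [0.5979, 0.0856, 0.0675]
eef_rot: [-3.141, 0.001, 3.141]
force: [1.5, -3.9, 1.6]
grip_width: 0.0541
grip_force: 30.0
```

```bash
python3 st.py
```

```text
13.9833 [0.59794008 0.08555045 0.06747946] [-1.79967813e+02  5.02852662e-02  1.79946040e+02] 0.05407872282972234 [ 1.48419978 -3.86442198  1.64626432] [-0.62846973 -0.58755013  0.66293933] 1.8713156506419182 30.000766217708588
```

The moment of about 0.7 N·m suggests the ring is tight against its stop. I'll release, back off and look.

Request:
{"api": "carry_out", "payload": {"motion": "0 0 0 0 0 0 0;0 0 0 0 0 0 0;0 0 0 0 0 0 0;0 0 0 0 0 0 0;0 0 0.03 0 0 0 0;0 0 0.04 0 0 0 0;0 0 0.04 0 0 0 0;-0.03 -0.03 0.02 0 0 0 0;-0.04 -0.03 0.02 0 0 0 0;-0.03 -0.03 0.02 0 0 0 0;-0.03 -0.03 0.02 0 0 0 0"}}

```text
time_s: 14.9
ee_pos: [0.485, -0.0179, 0.2465]
eef_rot: [3.141, -0.0, -3.141]
force: [-0.0, -0.9, 0.8]
grip_width: 0.0941
grip_force: 0.0
```

Run:
```python
from h import *
o=ctrl.get_obs();print(o['ee_pos'],np.rad2deg(o['eef_rot']))
s=shot('top')
A=cv2.resize(s['pixels'][140:210,205:275],(600,600),interpolation=cv2.INTER_CUBIC)[:,:,::-1]
c=shot('side')
B=cv2.resize(c['pixels'][180:250,190:290],(600,420),interpolation=cv2.INTER_CUBIC)[:,:,::-1]
cv2.imwrite('pics/g5.png',cv2.resize(np.vstack([A[:450],B]),(480,600)))
```

```text
[ 0.48502105 -0.01789169  0.24652054] [ 1.79986728e+02 -1.58938608e-02 -1.79942207e+02]
```

View pics/g5.png

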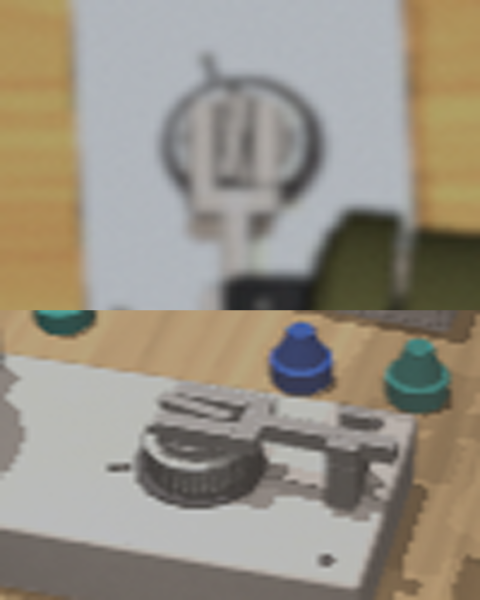

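The spanner is still in place and the barrel has been dragged to the end of its play, about 0.2 rad. The ring mark, around (230,88), now lies next to the deck mark at (207,65). That offset is what the barrel's turn would give, so it is tight. Next I'll take the spanner off.

Request:
{"api": "carry_out", "payload": {"motion": "0.012 0.02 0 0 0 1 40;0.012 0.02 0 0 0 1 60;0.012 0.02 0 0 0 0 80;0.012 0.02 0 0 0 0 100;0.0106 0.0217 0 0 0 0 100;0 0 -0.035 0 0 0 100;0 0 -0.035 0 0 0 100;0 0 -0.035 0 0 0 100;0 0 -0.025 0 0 0 100;0 0 -0.02 0 0 0 100;0 0 -0.014 0 0 0 100;0 0 0 0 0 0 100;0 0 0 0 0 0 180;0 0 0 0 0 0 255;0 0 0 0 0 0 255;0 0 0 0 0 0 255;0 0 0 0 0 0 255;0 0 0 0 0 0 255", "grip_force": 30}}

```text
time_s: 16.5
ee_pos: [0.5455, 0.0844, 0.0824]
eef_rot: [3.142, 0.001, -3.107]
force: [-0.8, -0.3, -0.3]
grip_width: 0.0204
grip_force: 0.0
```

```bash
python3 st.py
```

```text
16.5 [0.54548624 0.08437846 0.08243677] [ 1.79998882e+02  4.14725309e-02 -1.78016492e+02] 0.02043402758570054 [-0.8391819  -0.27295939 -0.32884194] [ 0.04662679 -0.12402826 -0.01927929] 0.0003530542744556442 0.0
```

Request:
{"api": "carry_out", "payload": {"motion": "0 0 0 0 0 0 255;0 0 0 0 0 0 255;0 0 0 0 0 0 255;0 0 0 0 0 0 255;0 0 0.01 0 0 0 255;0 0 0.01 0 0 0 255;0 0 0.01 0 0 0 255;0 0 0.02 0 0 0 255;0 0 0.02 0 0 0 255;0 0 0.02 0 0 0 255;0 0 0 0 0 0 255;0 0 0 0 0 0 255"}}

```text
time_s: 17.5
ee_pos: [0.5457, 0.0844, 0.1731]
eef_rot: [3.141, 0.002, -3.107]
force: [-0.2, 0.2, -1.6]
grip_width: 0.0098
grip_force: 30.0
```

Run:
```python
from h import *
o=ctrl.get_obs();print(o['time_s'],o['ee_pos'],np.rad2deg(o['eef_rot']),o['force'],o['grip_width'])
c=shot('side')
cv2.imwrite('pics/g6.png',cv2.resize(c['pixels'][130:260,180:340],(640,520))[:,:,::-1])
```

```text
17.5 [0.54569202 0.0844143  0.17306697] [ 1.79993450e+02  1.36950065e-01 -1.78014172e+02] [-0.19111183  0.22283008 -1.60434775] 0.00976904815806033
```

View pics/g6.png

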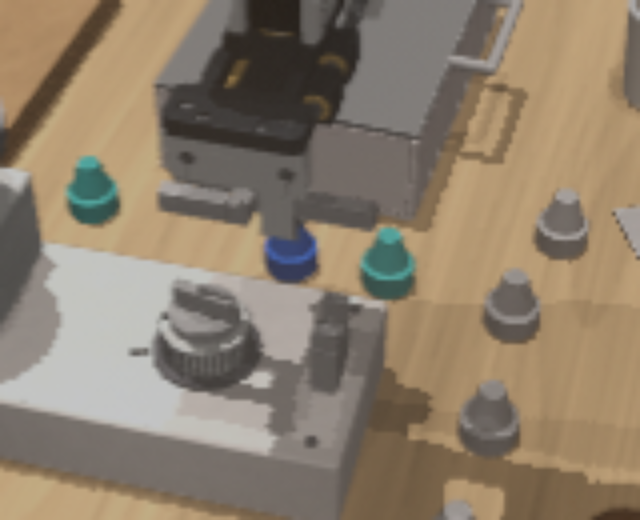

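The spanner is lifted level and the barrel is standing. I'll hang it back on the stand so the gripper is free for the lid.

Request:
{"api": "carry_out", "payload": {"motion": "-0.0036 0.0257 0 0 0 -1.9 255;-0.0036 0.0257 0 0 0 -1.9 255;-0.0036 0.0257 0 0 0 -1.9 255;-0.0036 0.0257 0 0 0 -1.9 255;-0.0036 0.0257 0 0 0 -1.9 255;-0.0036 0.0257 0 0 0 -1.9 255;-0.0036 0.0257 0 0 0 -1.9 255;-0.0036 0.0257 0 0 0 -1.9 255;-0.0036 0.0257 0 0 0 -1.9 255;-0.0036 0.0257 0 0 0 -1.9 255;-0.0036 0.0257 0 0 0 -1.9 255;-0.0036 0.0257 0 0 0 -1.5 255;0 0 0 0 0 0 255;0 0 0 0 0 0 255"}}

```text
time_s: 18.72
ee_pos: [0.5013, 0.3934, 0.1701]
eef_rot: [-3.139, -0.001, 2.787]
force: [0.6, -0.2, -0.8]
grip_width: 0.01
grip_force: 30.0
```

```bash
python3 st.py
```

```text
18.7167 [0.50125925 0.39338597 0.17011987] [-1.79878033e+02 -8.18199046e-02  1.59693818e+02] 0.009967469126082528 [ 0.63890902 -0.15520148 -0.76456593] [ 0.02216492 -0.14353071 -0.01143027] 0.4119891207665205 29.99197393655777
```

Request:
{"api": "carry_out", "payload": {"motion": "0.001 0 -0.02 0 0 0 255;0 0 -0.015 0 0 0 255;0 0 -0.01 0 0 0 255;0 0 -0.007 0 0 0 255;0 0 -0.005 0 0 0 255;0 0 0 0 0 0 255;0 0 0 0 0 0 100;0 0 0 0 0 0 90;0 0 0 0 0 0 90;0 0 0 0 0 0 90;0 0 0 0 0 0 90;0 0 0.03 0 0 0 90;0 0 0.04 0 0 0 90;0 0 0.04 0 0 0 90;0 0 0.03 0 0 0 90"}}

```text
time_s: 19.97
ee_pos: [0.5032, 0.3929, 0.2588]
eef_rot: [3.139, 0.002, 2.785]
force: [0.5, -0.3, 0.3]
grip_width: 0.0604
grip_force: 0.0
```

Request:
{"api": "carry_out", "payload": {"motion": "-0.0011 -0.0368 0.004 0 0 -3.95 90;-0.0011 -0.0368 0 0 0 -3.95 90;-0.0011 -0.0368 0 0 0 -3.95 90;-0.0011 -0.0368 0 0 0 -3.95 90;-0.0011 -0.0368 0 0 0 -3.95 90;-0.0011 -0.0368 0 0 0 -3.95 90;-0.0011 -0.0368 0 0 0 -3.95 90;-0.0011 -0.0368 0 0 0 -3.95 90;-0.0011 -0.0368 0 0 0 -3.95 90;-0.0011 -0.0368 0 0 0 -3.95 90;-0.0011 -0.0368 0 0 0 -3.95 90;-0.0011 -0.0368 0 0 0 -3.95 120;-0.0011 -0.0368 0 0 0 -3.95 130;-0.0011 -0.0368 0 0 0 -3.95 130;-0.0011 -0.0368 0 0 0 -3.95 130;-0.0011 -0.0368 -0.01 0 0 -3.95 130;-0.0011 -0.0368 -0.02 0 0 -3.95 130;-0.0011 -0.0368 -0.02 0 0 -3.95 130;0 0 -0.01 0 0 0 130;0 0 0 0 0 0 130"}}

```text
time_s: 21.63
ee_pos: [0.4821, -0.2701, 0.1966]
eef_rot: [-3.138, -0.002, 1.542]
force: [0.7, -0.8, 0.6]
grip_width: 0.0461
grip_force: 0.0
```

Run:
```python
from h import *
o=ctrl.get_obs();print(o['time_s'],o['ee_pos'],np.rad2deg(o['eef_rot']),o['grip_width'])
c=shot('side')
cv2.imwrite('pics/g7.png',cv2.resize(c['pixels'][70:230,200:420],(660,480))[:,:,::-1])
```

```text
21.6333 [ 0.4821226  -0.27008578  0.19664711] [-1.79797010e+02 -1.23960973e-01  8.83413898e+01] 0.046130488649311296
```

View pics/g7.png

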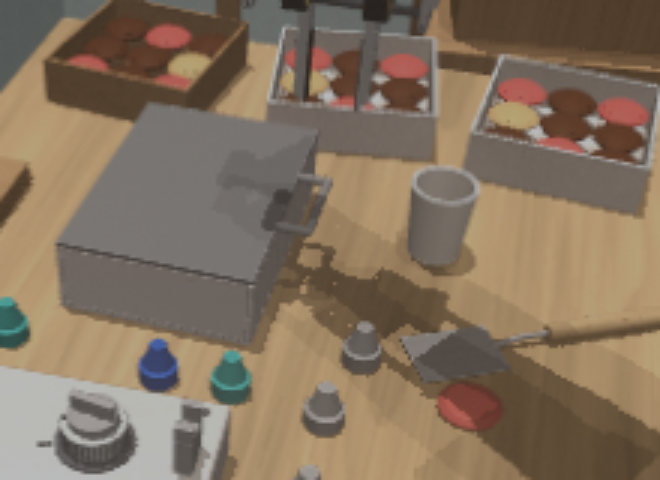

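The gripper is above the handle (around 310,205). The gap between bar and lid is narrow, so I'll close to about 23 mm before descending.

Request:
{"api": "carry_out", "payload": {"motion": "0 0.001 -0.02 0 0 0 192;0 0 -0.02 0 0 0 192;0 0 -0.02 0 0 0 192;0 0 0 0 0 0 192;0 0 -0.02 0 0 0 192;0 0 -0.02 0 0 0 192;0 0 -0.015 0 0 0 192;0 0 -0.01 0 0 0 192;0 0 -0.01 0 0 0 192;0 0 0 0 0 0 192"}}

```text
time_s: 22.52
ee_pos: [0.4833, -0.2677, 0.0637]
eef_rot: [-3.141, -0.0, 1.545]
force: [0.0, 0.6, -0.5]
grip_width: 0.0229
grip_force: 0.0
```

```bash
python3 st.py
```

```text
22.5167 [ 0.48332612 -0.26772069  0.06369445] [-1.79955860e+02 -2.77896560e-02  8.85263864e+01] 0.0228543863203069 [ 0.00565472  0.55865076 -0.49211218] [-0.02634462 -0.04590569 -0.02764851] 0.0006920607847860083 0.0
```

Request:
{"api": "carry_out", "payload": {"motion": "0 0 0 0 0 0 255;0 0 0 0 0 0 255;0 0 0 0 0 0 255;0 0 0 0 0 0 255;0 0 0 0 0 0 255;0 0 0 0 0 0 255", "grip_force": 20}}

```text
time_s: 23.02
ee_pos: [0.4836, -0.2685, 0.0652]
eef_rot: [3.141, 0.001, 1.544]
force: [-2.2, 1.8, 7.3]
grip_width: 0.0093
grip_force: 20.0
```

```bash
python3 st.py
```

```text
23.0167 [ 0.48360098 -0.26846201  0.06520834] [1.79945134e+02 3.70093523e-02 8.84814671e+01] 0.009277503401107657 [-2.17850968  1.81751483  7.31846935] [0.12907907 0.43726088 0.03327034] 0.018383158603683114 20.001129806041718
```

Request:
{"api": "carry_out", "payload": {"motion": "0.0003 0 0.01 0 0 0 255;0.0008 0 0.01 0 0 0 255;0.0012 0 0.0099 0 0 0 255;0.0016 0 0.0099 0 0 0 255;0.0021 0 0.0098 0 0 0 255;0.0025 0 0.0097 0 0 0 255;0.0029 -0.0001 0.0096 0 0 0 255;0.0033 -0.0001 0.0095 0 0 0 255;0.0037 -0.0001 0.0093 0 0 0 255;0.0041 -0.0001 0.0092 0 0 0 255;0.0045 -0.0001 0.009 0 0 0 255;0.0049 -0.0001 0.0087 0 0 0 255;0.0053 -0.0001 0.0085 0 0 0 255;0.0057 -0.0002 0.0083 0 0 0 255;0.006 -0.0002 0.008 0 0 0 255;0.0064 -0.0002 0.0077 0 0 0 255;0.0067 -0.0002 0.0075 0 0 0 255;0.007 -0.0002 0.0072 0 0 0 255;0.0073 -0.0002 0.0068 0 0 0 255;0.0076 -0.0002 0.0066 0 0 0 255", "grip_force": 20}}

```text
time_s: 24.68
ee_pos: [0.5661, -0.2704, 0.2424]
eef_rot: [-3.139, 0.001, 1.544]
force: [-15.5, -0.2, 13.2]
grip_width: 0.009
grip_force: 20.0
```

```bash
python3 st.py
```

```text
24.6833 [ 0.56607585 -0.2704211   0.24235979] [-1.79872170e+02  3.27974270e-02  8.84467381e+01] 0.008998455986474784 [-15.51159744  -0.22307829  13.21982749] [-0.15821838  3.1070139   0.0085065 ] -0.12272743508219719 20.00841110944748
```

Request:
{"api": "carry_out", "payload": {"motion": "-0.0018 0 0.0022 0 0 0 255;0.0079 -0.0002 0.0062 0 0 0 255;0.0081 -0.0002 0.0058 0 0 0 255;0.0084 -0.0002 0.0055 0 0 0 255;0.0086 -0.0002 0.0051 0 0 0 255;0.0088 -0.0002 0.0047 0 0 0 255;0.009 -0.0002 0.0043 0 0 0 255;0.0092 -0.0002 0.0039 0 0 0 255;0.0094 -0.0002 0.0035 0 0 0 255;0.0095 -0.0002 0.0032 0 0 0 255;0.0096 -0.0002 0.0027 0 0 0 255;0 0 0 0 0 0 255;0 0 0 0 0 0 255"}}

```text
time_s: 25.77
ee_pos: [0.6544, -0.2725, 0.2882]
eef_rot: [3.139, 0.001, 1.544]
force: [0.4, -3.7, 5.5]
grip_width: 0.0095
grip_force: 20.0
```

Run:
```python
from h import *
o=ctrl.get_obs();print(o['time_s'],o['ee_pos'],np.rad2deg(o['eef_rot']),o['grip_width'],o['force'],o['moment'])
c=shot('side','l1.png')
P=cloud(c)
m=(P[:,:,2]>.11)&(P[:,:,2]<.25)&(P[:,:,0]>.62)&(P[:,:,0]<.74)&(P[:,:,1]>-.41)&(P[:,:,1]<-.15)
q=P[m];print(len(q));g=np.polyfit(q[:,2],q[:,0],1);print('lid angle',90+np.rad2deg(np.arctan(g[0])),g)
```

```text
25.7667 [ 0.65436701 -0.27245529  0.2881513 ] [1.79871464e+02 5.99998645e-02 8.84862583e+01] 0.009505415003964238 [ 0.44365739 -3.68673104  5.49963997] [-0.66136761 -0.05001964  0.01378318]
727
lid angle 74.1959890828716 [-0.28304709  0.73731734]
```

The lid is at about 74°. I'll release it and go back for the spanner.

Request:
{"api": "carry_out", "payload": {"motion": "0 0 0 0 0 0 190;0 0 0 0 0 0 180;0 0 0 0 0 0 170;0 0 0 0 0 0 170;0 0 0.015 0 0 0 170;0 0 0.02 0 0 0 170;0 0 0.02 0 0 0 170;-0.03 0.01 0.01 0 0 0 170;-0.04 0.02 0 0 0 0 170;-0.04 0.03 0 0 0 0 170"}}

```text
time_s: 26.65
ee_pos: [0.557, -0.2215, 0.3507]
eef_rot: [-3.141, -0.0, 1.543]
force: [1.4, -0.4, 1.2]
grip_width: 0.0315
grip_force: 0.0
```

Run:
```python
from h import *
o=ctrl.get_obs();print(o['time_s'],o['ee_pos'],np.rad2deg(o['eef_rot']),o['grip_width'],o['force'])
c=shot('side','l2.png')
P=cloud(c)
m=(P[:,:,2]>.11)&(P[:,:,2]<.25)&(P[:,:,0]>.62)&(P[:,:,0]<.74)&(P[:,:,1]>-.41)&(P[:,:,1]<-.15)
q=P[m];print(len(q));g=np.polyfit(q[:,2],q[:,0],1);print('lid angle',90+np.rad2deg(np.arctan(g[0])),g)
t=shot('top','l2t.png');P=cloud(t);Z=P[:,:,2]
def blobs(x0,x1,y0,y1,za,zb,mn=4,nm=''):
    m=((Z>za)&(Z<zb)).astype(np.uint8); M=np.zeros_like(m); M[y0:y1,x0:x1]=m[y0:y1,x0:x1]
    n,L,st,ce=cv2.connectedComponentsWithStats(M)
    for i in range(1,n):
        if st[i,4]>=mn:
            q=P[L==i]; r=cv2.minAreaRect((q[:,:2]*1000).astype(np.float32))
            print(nm,st[i],ce[i].round(1),'rect',np.round(r[0],1),np.round(r[1],1),round(r[2],1))
blobs(205,335,205,250,.012,.06,60,nm='noz')
m=np.zeros(Z.shape,bool);m[165:225,105:165]=1
q=P[m&(Z>.12)&(Z<.15)]
a=np.deg2rad(-20);e=np.array([np.cos(a),np.sin(a)]);n=np.array([-e[1],e[0]])
d=q[:,:2]-[.5,.39];s=d@e;v=d@n;print(s.min(),s.max())
for k in np.arange(-.06,.08,.01):
    w=(s>k)&(s<k+.01)
    if w.any():print(round(k,2),v[w].min().round(4),v[w].max().round(4),w.sum(),q[w,2].mean())
```

```text
26.65 [ 0.55702976 -0.22148103  0.35071241] [-1.79957003e+02 -1.84676779e-02  8.84170307e+01] 0.03150562257521508 [ 1.37971772 -0.41875444  1.17136493]
735
lid angle 74.10682583042086 [-0.2847287   0.73761489]
noz [281 217  12  13 129] [286.5 223. ] rect [428.9 -47.3] [32.4 35.4] 89.6
noz [214 218  13  13 126] [219.6 224.3] rect [426.  148.4] [35.4 35.2] 0.2
noz [311 223  13  13 132] [317.1 229.3] rect [ 409.9 -136.5] [35.7 35.1] 45.8
noz [238 228  12  13 128] [243.5 234. ] rect [396.6  79.1] [35.4 32.8] 0.4
-0.04812323803376701 0.07018215159314822
-0.05 -0.0008 0.009 17 0.13589023584653448
-0.04 -0.024 0.0336 39 0.1315215869565723
-0.03 -0.025 0.0334 47 0.1308192504349093
-0.02 -0.0009 0.0089 22 0.13650281838635916
-0.01 -0.0014 0.0076 20 0.1356450097870819
0.0 -0.001 0.0096 20 0.13638963839775553
0.01 -0.0117 0.0204 25 0.13730202422346
0.02 -0.0241 0.0335 60 0.1370723790975147
0.03 -0.0241 0.0359 69 0.13361753157585485
0.04 -0.0147 0.0225 42 0.13648685870962934
0.05 -0.0154 0.0209 43 0.13682439422803805
0.06 -0.0155 0.0216 44 0.1357099175772573
0.07 0.0132 0.0132 1 0.1333262370992624
```

One nozzle was knocked to about (0.397, 0.079), and the lid is holding. Now I'll fetch the spanner.

Request:
{"api": "carry_out", "payload": {"motion": "-0.003 0.0342 -0.0056 0 0 3.96 120;-0.003 0.0342 -0.0056 0 0 3.96 100;-0.003 0.0342 -0.0056 0 0 3.96 90;-0.003 0.0342 -0.0056 0 0 3.96 90;-0.003 0.0342 -0.0056 0 0 3.96 90;-0.003 0.0342 -0.0056 0 0 3.96 90;-0.003 0.0342 -0.0056 0 0 3.96 90;-0.003 0.0342 -0.0056 0 0 3.96 90;-0.003 0.0342 -0.0056 0 0 3.96 90;-0.003 0.0342 -0.0056 0 0 3.96 90;-0.003 0.0342 -0.0056 0 0 3.96 90;-0.003 0.0342 -0.0056 0 0 3.96 90;-0.003 0.0342 -0.0056 0 0 3.96 90;-0.003 0.0342 -0.0056 0 0 3.96 90;-0.003 0.0342 -0.0056 0 0 3.96 90;-0.003 0.0342 -0.0056 0 0 3.96 90;-0.003 0.0342 -0.0056 0 0 3.96 90;-0.003 0.0342 -0.0056 0 0 3.96 90;0 0 0 0 0 0 90;0 0 0 0 0 0 90"}}

```text
time_s: 28.42
ee_pos: [0.5037, 0.396, 0.25]
eef_rot: [-3.14, -0.001, 2.791]
force: [-0.6, 0.0, -0.5]
grip_width: 0.0607
grip_force: 0.0
```

Request:
{"api": "carry_out", "payload": {"motion": "-0.0005 -0.0025 -0.03 0 0 0 90;0 0 -0.03 0 0 0 90;0 0 -0.03 0 0 0 90;0 0 -0.025 0 0 0 90;0 0 -0.015 0 0 0 90;0 0 -0.007 0 0 0 90;0 0 0 0 0 0 90;0 0 0 0 0 0 180;0 0 0 0 0 0 255;0 0 0 0 0 0 255;0 0 0 0 0 0 255;0 0 0 0 0 0 255;0 0 0 0 0 0 255;0 0 0 0 0 0 255;0 0 0 0 0 0 255;0 0 0 0 0 0 255", "grip_force": 30}}

```text
time_s: 29.75
ee_pos: [0.5037, 0.392, 0.114]
eef_rot: [-3.142, 0.0, 2.788]
force: [-0.2, -0.2, 0.4]
grip_width: 0.0094
grip_force: 30.0
```

Request:
{"api": "carry_out", "payload": {"motion": "0 0 0.01 0 0 0 255;0 0 0.02 0 0 0 255;0 0 0.03 0 0 0 255;0 0 0.03 0 0 0 255;0 0 0 0 0 0 255"}}

```text
time_s: 30.17
ee_pos: [0.5051, 0.393, 0.2112]
eef_rot: [3.134, 0.005, 2.788]
force: [0.2, -0.7, -0.0]
grip_width: 0.0098
grip_force: 30.0
```

Request:
{"api": "carry_out", "payload": {"motion": "0.0044 -0.0357 0 0 0 1.18 255;0.0044 -0.0357 0 0 0 1.18 255;0.0044 -0.0357 0 0 0 1.18 255;0.0044 -0.0357 0 0 0 1.18 255;0.0044 -0.0357 0 0 0 1.18 255;0.0044 -0.0357 0 0 0 1.18 255;0.0044 -0.0357 0 0 0 1.18 255;0.0044 -0.0357 0 0 0 1.18 255;0.0044 -0.0357 0 0 0 1.18 255;0.0044 -0.0357 0 0 0 1.18 255;0.0044 -0.0357 0 0 0 1.18 255;0.0044 -0.0357 0 0 0 1.18 255;0.0044 -0.0357 0 0 0 1.18 255;0.0044 -0.0357 0 0 0 1.18 255;0.0044 -0.0357 0 0 0 1.18 255;0.0044 -0.0357 -0.005 0 0 1.18 255;0 0 -0.005 0 0 0 255;0 0 0 0 0 0 255"}}

```text
time_s: 31.67
ee_pos: [0.5735, -0.1806, 0.1928]
eef_rot: [3.141, -0.002, 3.115]
force: [-0.3, 0.6, -1.8]
grip_width: 0.0099
grip_force: 30.0
```

Run:
```python
from h import *
o=ctrl.get_obs();print(o['time_s'],o['ee_pos'],np.rad2deg(o['eef_rot']),o['grip_width'],o['force'])
c=shot('side')
cv2.imwrite('pics/b1.png',cv2.resize(c['pixels'][40:240,200:400],(600,600))[:,:,::-1])
```

```text
31.6667 [ 0.57348708 -0.18055652  0.19279378] [ 1.79962479e+02 -1.06103342e-01  1.78493432e+02] 0.009861397000752281 [-0.30992316  0.63989393 -1.84545727]
```

View pics/b1.png

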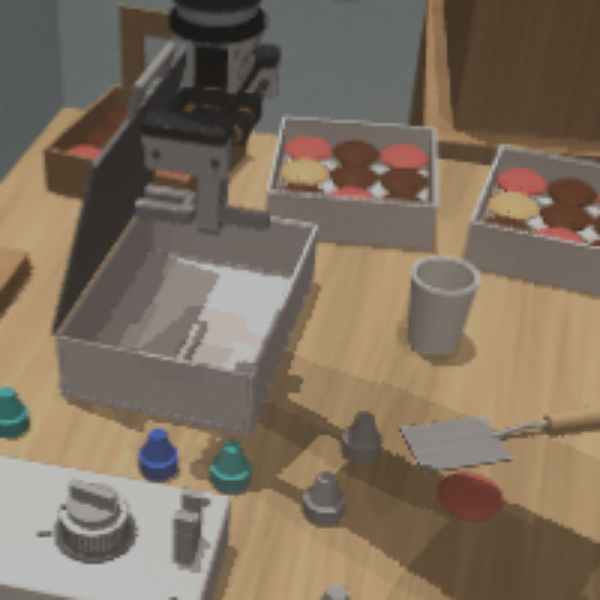

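The box is open with the spanner over it, clear of the lid. I'll lower and release.

Request:
{"api": "carry_out", "payload": {"motion": "0.003 0.001 -0.03 0 0 0 255;0 0 -0.035 0 0 0 255;0 0 -0.035 0 0 0 255;0 0 -0.035 0 0 0 255;0 0 -0.025 0 0 0 255;0 0 -0.015 0 0 0 255;0 0 -0.006 0 0 0 255;0 0 0 0 0 0 255;0 0 0 0 0 0 200;0 0 0 0 0 0 180;0 0 0 0 0 0 180;0 0 0 0 0 0 180;0 0 0 0 0 0 180;0 0 0.02 0 0 0 180;0 0 0.04 0 0 0 180;0 0 0.04 0 0 0 180;0 0 0.04 0 0 0 150;0 0 0.04 0 0 0 120"}}

```text
time_s: 33.22
ee_pos: [0.5767, -0.1781, 0.1953]
eef_rot: [-3.141, 0.0, 3.118]
force: [-0.7, 0.3, -0.2]
grip_width: 0.0376
grip_force: 0.0
```

```bash
cat > noz.py <<'E'
from h import *
o=ctrl.get_obs();print(round(o['time_s'],2),o['ee_pos'].round(4),np.rad2deg(o['eef_rot']).round(2),o['grip_width'].round(4))
t=shot('top');P=cloud(t);Z=P[:,:,2]
m=((Z>.012)&(Z<.06)).astype(np.uint8); M=np.zeros_like(m); M[205:260,205:345]=m[205:260,205:345]
n,L,st,ce=cv2.connectedComponentsWithStats(M)
for i in range(1,n):
    if st[i,4]>=20:
        q=P[L==i]; r=cv2.minAreaRect((q[:,:2]*1000).astype(np.float32)); print('noz',st[i],np.round(r[0],1),np.round(r[1],1))
c=shot('side');P=cloud(c);Z=P[:,:,2]
b=(P[:,:,0]>.53)&(P[:,:,0]<.70)&(P[:,:,1]>-.395)&(P[:,:,1]<-.145)&(Z>.012)&(Z<.055)
print('inbox pts',b.sum(), np.nanmedian(P[b],0) if b.any() else '')
E
python3 noz.py
```

```text
Traceback (most recent call last):
  File "noz.py", line 2, in <module>
    o=ctrl.get_obs();print(round(o['time_s'],2),o['ee_pos'].round(4),np.rad2deg(o['eef_rot']).round(2),o['grip_width'].round(4))
                                                                                                       ^^^^^^^^^^^^^^^^^^^^^
AttributeError: 'float' object has no attribute 'round'
```

Request:
{"api": "carry_out", "payload": {"motion": "-0.02 0.005 0 0 0 0 100;-0.03 0.0075 -0.01 0 0 0 90;-0.03 0.0075 -0.01 0 0 0 80;-0.03 0.0075 -0.015 0 0 0 80;-0.03 0.0075 -0.02 0 0 0 80;-0.026 0.0065 -0.02 0 0 0 80;0 0 0 0 0 0 80;0 0 0 0 0 0 80"}}

```text
time_s: 33.88
ee_pos: [0.4105, -0.1366, 0.1181]
eef_rot: [3.141, -0.0, 3.118]
force: [0.6, -0.5, 0.1]
grip_width: 0.0648
grip_force: 0.0
```

```bash
sed -i "s/o\['grip_width'\].round(4)/o['grip_width']/" noz.py; python3 noz.py
```

```text
33.88 [ 0.4105 -0.1366  0.1181] [ 1.7999e+02 -2.0000e-02  1.7862e+02] 0.06480850282324838
noz [281 217  12  13 127] [429.  -47.2] [32.5 35.2]
noz [214 218  13  13 126] [426.1 150.1] [35.8 34.8]
noz [238 228  12  13 128] [396.8  79.1] [32.5 35.4]
inbox pts 0
```

Request:
{"api": "carry_out", "payload": {"motion": "0 0 -0.03 0 0 0 80;0 0 -0.03 0 0 0 80;0 0 -0.025 0 0 0 80;0 0 -0.015 0 0 0 80;0 0 -0.01 0 0 0 80;0 0 -0.002 0 0 0 80;0 0 0 0 0 0 130;0 0 0 0 0 0 200;0 0 0 0 0 0 200;0 0 0 0 0 0 200;0 0 0 0 0 0 200;0 0 0 0 0 0 200", "grip_force": 20}}

```text
time_s: 34.98
ee_pos: [0.4116, -0.1369, 0.0067]
eef_rot: [-3.141, 0.001, 3.118]
force: [-0.8, -0.7, 7.3]
grip_width: 0.037
grip_force: 20.0
```

Request:
{"api": "carry_out", "payload": {"motion": "0 0 0.02 0 0 0 200;0 0 0.04 0 0 0 200;0 0 0.04 0 0 0 200;0 0 0.04 0 0 0 200;0.0217 -0.0267 0 0 0 0 200;0.0217 -0.0267 0 0 0 0 200;0.0217 -0.0267 0 0 0 0 200;0.0217 -0.0267 0 0 0 0 200;0.0217 -0.0267 0 0 0 0 200;0.0217 -0.0267 0 0 0 0 200;0.0217 -0.0267 0 0 0 0 200;0.0217 -0.0267 0 0 0 0 200;0 0 0 0 0 0 200"}}

```text
time_s: 36.07
ee_pos: [0.5862, -0.3539, 0.1439]
eef_rot: [3.141, -0.001, 3.116]
force: [-0.9, 0.0, -1.6]
grip_width: 0.0375
grip_force: 20.0
```

Request:
{"api": "carry_out", "payload": {"motion": "0 0 -0.03 0 0 0 200;0 0 -0.035 0 0 0 200;0 0 -0.03 0 0 0 200;0 0 -0.02 0 0 0 200;0 0 -0.01 0 0 0 200;0 0 -0.006 0 0 0 200;0 0 0 0 0 0 200;0 0 0 0 0 0 130;0 0 0 0 0 0 130;0 0 0 0 0 0 130;0 0 0.01 0 0 0 130;0 0 0.03 0 0 0 130;0 0 0.04 0 0 0 130;0 0 0.04 0 0 0 120;0 0 0.03 0 0 0 100;0 0 0 0 0 0 80"}}

```text
time_s: 37.4
ee_pos: [0.5867, -0.3516, 0.1744]
eef_rot: [-3.135, 0.01, 3.118]
force: [0.8, 0.2, 0.3]
grip_width: 0.0601
grip_force: 0.0
```

```bash
python3 noz.py
```

```text
37.4 [ 0.5867 -0.3516  0.1744] [-179.62    0.58  178.65] 0.06012861718968273
noz [281 217  12  13 128] [429.  -47.4] [32.5 35.2]
noz [214 218  13  13 127] [426.  148.9] [35.3 35.7]
noz [238 228  12  13 127] [396.7  79.1] [35.6 32.7]
noz [224 253  11   7  26] [331. 123.] [30.7 14.1]
inbox pts 118 [ 0.58190657 -0.34091757  0.02821498]
```

Request:
{"api": "carry_out", "payload": {"motion": "-0.0176 0.0338 0 0 0 0 80;-0.0176 0.0338 0 0 0 0 80;-0.0176 0.0338 -0.006 0 0 0 80;-0.0176 0.0338 -0.008 0 0 0 80;-0.0176 0.0338 -0.008 0 0 0 80;-0.0176 0.0338 -0.008 0 0 0 80;-0.0176 0.0338 -0.008 0 0 0 80;-0.0176 0.0338 -0.008 0 0 0 80;-0.0176 0.0338 -0.008 0 0 0 80;0 0 0 0 0 0 80;0 0 0 0 0 0 80"}}

```text
time_s: 38.42
ee_pos: [0.4252, -0.0449, 0.1102]
eef_rot: [3.141, -0.002, 3.12]
force: [0.8, -0.0, 0.2]
grip_width: 0.0644
grip_force: 0.0
```

Request:
{"api": "carry_out", "payload": {"motion": "0.0038 -0.0024 -0.03 0 0 0 80;0 0 -0.03 0 0 0 80;0 0 -0.02 0 0 0 80;0 0 -0.015 0 0 0 80;0 0 -0.008 0 0 0 80;0 0 -0.001 0 0 0 80;0 0 0 0 0 0 130;0 0 0 0 0 0 200;0 0 0 0 0 0 200;0 0 0 0 0 0 200;0 0 0 0 0 0 200;0 0 0 0 0 0 200", "grip_force": 20}}

```text
time_s: 39.42
ee_pos: [0.4305, -0.0486, 0.0076]
eef_rot: [-3.141, 0.001, 3.118]
force: [-2.1, -1.1, 6.8]
grip_width: 0.0372
grip_force: 20.0
```

Request:
{"api": "carry_out", "payload": {"motion": "0 0 0.02 0 0 0 200;0 0 0.04 0 0 0 200;0 0 0.04 0 0 0 200;0 0 0.04 0 0 0 200;0.0126 -0.0337 0 0 0 0 200;0.0126 -0.0337 0 0 0 0 200;0.0126 -0.0337 0 0 0 0 200;0.0126 -0.0337 0 0 0 0 200;0.0126 -0.0337 0 0 0 0 200;0.0126 -0.0337 0 0 0 0 200;0.0126 -0.0337 0 0 0 0 200;0.0126 -0.0337 0 0 0 0 200;0.0126 -0.0337 0 0 0 0 200;0 0 0 0 0 0 200;0 0 0 0 0 0 200"}}

```text
time_s: 40.67
ee_pos: [0.5432, -0.3528, 0.1458]
eef_rot: [3.141, -0.001, 3.116]
force: [0.0, 0.5, -0.6]
grip_width: 0.0369
grip_force: 20.0
```

Request:
{"api": "carry_out", "payload": {"motion": "-0.001 0 -0.03 0 0 0 200;0 0 -0.035 0 0 0 200;0 0 -0.03 0 0 0 200;0 0 -0.02 0 0 0 200;0 0 -0.01 0 0 0 200;0 0 -0.005 0 0 0 200;0 0 0 0 0 0 200;0 0 0 0 0 0 130;0 0 0 0 0 0 130;0 0 0 0 0 0 130;0 0 0.01 0 0 0 130;0 0 0.03 0 0 0 130;0 0 0.04 0 0 0 130;0 0 0.04 0 0 0 120;0 0 0.03 0 0 0 100;0 0 0 0 0 0 80"}}

```text
time_s: 42.0
ee_pos: [0.5444, -0.3532, 0.1758]
eef_rot: [-3.135, 0.01, 3.118]
force: [0.1, -0.1, 1.1]
grip_width: 0.0597
grip_force: 0.0
```

Request:
{"api": "carry_out", "payload": {"motion": "-0.0113 0.0333 0 0 0 0 80;-0.0113 0.0333 0 0 0 0 80;-0.0113 0.0333 0 0 0 0 80;-0.0113 0.0333 0 0 0 0 80;-0.0113 0.0333 0 0 0 0 80;-0.0113 0.0333 0 0 0 0 80;-0.0113 0.0333 0 0 0 0 80;-0.0113 0.0333 -0.005 0 0 0 80;-0.0113 0.0333 -0.01 0 0 0 80;-0.0113 0.0333 -0.01 0 0 0 80;-0.0113 0.0333 -0.01 0 0 0 80;-0.0113 0.0333 -0.01 0 0 0 80;-0.0113 0.0333 -0.01 0 0 0 80;0 0 0 0 0 0 80;0 0 0 0 0 0 80"}}

```text
time_s: 43.25
ee_pos: [0.3952, 0.0822, 0.1123]
eef_rot: [-3.142, 0.0, 3.121]
force: [0.2, 0.8, 0.9]
grip_width: 0.0648
grip_force: 0.0
```

```bash
python3 noz.py
```

```text
43.25 [0.3952 0.0822 0.1123] [-1.8000e+02  2.0000e-02  1.7883e+02] 0.0647712014739816
noz [214 218  13  11  94] [429.9 148.1] [36.2 26.7]
inbox pts 216 [ 0.57013913 -0.3414943   0.02935217]
```

Request:
{"api": "carry_out", "payload": {"motion": "0.0015 -0.003 -0.03 0 0 0 80;0 0 -0.03 0 0 0 80;0 0 -0.02 0 0 0 80;0 0 -0.015 0 0 0 80;0 0 -0.009 0 0 0 80;0 0 -0.002 0 0 0 80;0 0 0 0 0 0 130;0 0 0 0 0 0 200;0 0 0 0 0 0 200;0 0 0 0 0 0 200;0 0 0 0 0 0 200;0 0 0 0 0 0 200", "grip_force": 20}}

```text
time_s: 44.35
ee_pos: [0.3975, 0.0781, 0.0066]
eef_rot: [3.142, 0.001, 3.118]
force: [-1.4, -1.3, 7.1]
grip_width: 0.0373
grip_force: 20.0
```

Request:
{"api": "carry_out", "payload": {"motion": "0 0 0.02 0 0 0 200;0 0 0.04 0 0 0 200;0 0 0.04 0 0 0 200;0 0 0.04 0 0 0 200;0.0166 -0.0308 0 0 0 0 200;0.0166 -0.0308 0 0 0 0 200;0.0166 -0.0308 0 0 0 0 200;0.0166 -0.0308 0 0 0 0 200;0.0166 -0.0308 0 0 0 0 200;0.0166 -0.0308 0 0 0 0 200;0.0166 -0.0308 0 0 0 0 200;0.0166 -0.0308 0 0 0 0 200;0.0166 -0.0308 0 0 0 0 200;0.0166 -0.0308 0 0 0 0 200;0.0166 -0.0308 0 0 0 0 200;0 0 0 0 0 0 200;0 0 0 0 0 0 200"}}

```text
time_s: 45.77
ee_pos: [0.5795, -0.2617, 0.145]
eef_rot: [3.141, -0.001, 3.116]
force: [-1.3, 0.5, -1.4]
grip_width: 0.0373
grip_force: 20.0
```

Request:
{"api": "carry_out", "payload": {"motion": "0 0 -0.03 0 0 0 200;0 0 -0.035 0 0 0 200;0 0 -0.03 0 0 0 200;0 0 -0.02 0 0 0 200;0 0 -0.01 0 0 0 200;0 0 -0.005 0 0 0 200;0 0 0 0 0 0 200;0 0 0 0 0 0 130;0 0 0 0 0 0 130;0 0 0 0 0 0 130;0 0 0.01 0 0 0 130;0 0 0.03 0 0 0 130;0 0 0.04 0 0 0 130;0 0 0.04 0 0 0 120;0 0 0.03 0 0 0 100;0 0 0 0 0 0 80"}}

```text
time_s: 47.1
ee_pos: [0.5818, -0.2618, 0.1747]
eef_rot: [-3.137, 0.01, 3.118]
force: [0.9, -0.3, 0.4]
grip_width: 0.0598
grip_force: 0.0
```

Request:
{"api": "carry_out", "payload": {"motion": "-0.0128 0.0343 0 0 0 0 80;-0.0128 0.0343 0 0 0 0 80;-0.0128 0.0343 0 0 0 0 80;-0.0128 0.0343 0 0 0 0 80;-0.0128 0.0343 0 0 0 0 80;-0.0128 0.0343 0 0 0 0 80;-0.0128 0.0343 0 0 0 0 80;-0.0128 0.0343 -0.005 0 0 0 80;-0.0128 0.0343 -0.01 0 0 0 80;-0.0128 0.0343 -0.01 0 0 0 80;-0.0128 0.0343 -0.01 0 0 0 80;-0.0128 0.0343 -0.01 0 0 0 80;0 0 -0.01 0 0 0 80;0 0 0 0 0 0 80;0 0 0 0 0 0 80"}}

```text
time_s: 48.35
ee_pos: [0.4262, 0.1505, 0.1113]
eef_rot: [-3.141, 0.0, 3.118]
force: [0.5, -1.1, -0.6]
grip_width: 0.0645
grip_force: 0.0
```

```bash
python3 noz.py
```

```text
48.35 [0.4262 0.1505 0.1113] [-179.99    0.    178.67] 0.06448730273394175
inbox pts 246 [ 0.58009802 -0.26229677  0.0283104 ]
```

Request:
{"api": "carry_out", "payload": {"motion": "0 -0.001 -0.03 0 0 0 80;0 0 -0.03 0 0 0 80;0 0 -0.02 0 0 0 80;0 0 -0.015 0 0 0 80;0 0 -0.008 0 0 0 80;0 0 -0.002 0 0 0 80;0 0 0 0 0 0 130;0 0 0 0 0 0 200;0 0 0 0 0 0 200;0 0 0 0 0 0 200;0 0 0 0 0 0 200;0 0 0 0 0 0 200", "grip_force": 20}}

```text
time_s: 49.45
ee_pos: [0.4265, 0.15, 0.0066]
eef_rot: [3.141, 0.001, 3.118]
force: [-1.1, -1.0, 6.5]
grip_width: 0.0376
grip_force: 20.0
```

Request:
{"api": "carry_out", "payload": {"motion": "0 0 0.02 0 0 0 200;0 0 0.04 0 0 0 200;0 0 0.04 0 0 0 200;0 0 0.04 0 0 0 200;0.0093 -0.0342 0 0 0 0 200;0.0093 -0.0342 0 0 0 0 200;0.0093 -0.0342 0 0 0 0 200;0.0093 -0.0342 0 0 0 0 200;0.0093 -0.0342 0 0 0 0 200;0.0093 -0.0342 0 0 0 0 200;0.0093 -0.0342 0 0 0 0 200;0.0093 -0.0342 0 0 0 0 200;0.0093 -0.0342 0 0 0 0 200;0.0093 -0.0342 0 0 0 0 200;0.0093 -0.0342 0 0 0 0 200;0.0093 -0.0342 0 0 0 0 200;0 0 0 0 0 0 200;0 0 0 0 0 0 200"}}

```text
time_s: 50.95
ee_pos: [0.5374, -0.2617, 0.1453]
eef_rot: [3.141, -0.001, 3.116]
force: [-0.6, 0.9, -1.1]
grip_width: 0.0372
grip_force: 20.0
```

Request:
{"api": "carry_out", "payload": {"motion": "0.006 0.018 0 0 0 0 200;0 0 -0.03 0 0 0 200;0 0 -0.035 0 0 0 200;0 0 -0.03 0 0 0 200;0 0 -0.02 0 0 0 200;0 0 -0.01 0 0 0 200;0 0 -0.005 0 0 0 200;0 0 0 0 0 0 200;0 0 0 0 0 0 135;0 0 0 0 0 0 135;0 0 0 0 0 0 135;0 0 0.01 0 0 0 135;0 0 0.03 0 0 0 135;0 0 0.04 0 0 0 135;0 0 0.04 0 0 0 120;0 0 0.03 0 0 0 100"}}

```text
time_s: 52.28
ee_pos: [0.5441, -0.2427, 0.1708]
eef_rot: [-3.14, 0.003, 3.118]
force: [0.6, 0.2, 0.7]
grip_width: 0.0533
grip_force: 0.0
```

Request:
{"api": "carry_out", "payload": {"motion": "-0.03 0.02 0.01 0 0 0 80;-0.03 0.02 0.01 0 0 0 80;-0.03 0.02 0.01 0 0 0 80;-0.03 0.02 0.01 0 0 0 80;-0.02 0.02 0.01 0 0 0 80;0 0.02 0 0 0 0 80;0 0 0 0 0 0 80;0 0 0 0 0 0 80"}}

```text
time_s: 52.95
ee_pos: [0.4038, -0.1222, 0.2172]
eef_rot: [-3.141, 0.002, 3.119]
force: [0.7, -0.4, 0.1]
grip_width: 0.0641
grip_force: 0.0
```

Run:
```python
from h import *
c=shot('side');P=cloud(c)
m=(P[:,:,2]>.11)&(P[:,:,2]<.25)&(P[:,:,0]>.62)&(P[:,:,0]<.74)&(P[:,:,1]>-.41)&(P[:,:,1]<-.15)
q=P[m];g=np.polyfit(q[:,2],q[:,0],1);print('lid angle',90+np.rad2deg(np.arctan(g[0])))
t=shot('top');print(ctrl.get_obs()['ee_pos'])
A=cv2.resize(t['pixels'][110:250,200:440],(780,455),interpolation=cv2.INTER_CUBIC)
cv2.imwrite('pics/f1.png',A[:,:,::-1])
A=cv2.resize(t['pixels'][145:205,215:270],(550,600),interpolation=cv2.INTER_CUBIC)
cv2.imwrite('pics/f2.png',A[:,:,::-1])
```

```text
lid angle 74.1427710488945
[ 0.4039178  -0.12296865  0.21634582]
```

View pics/f1.png

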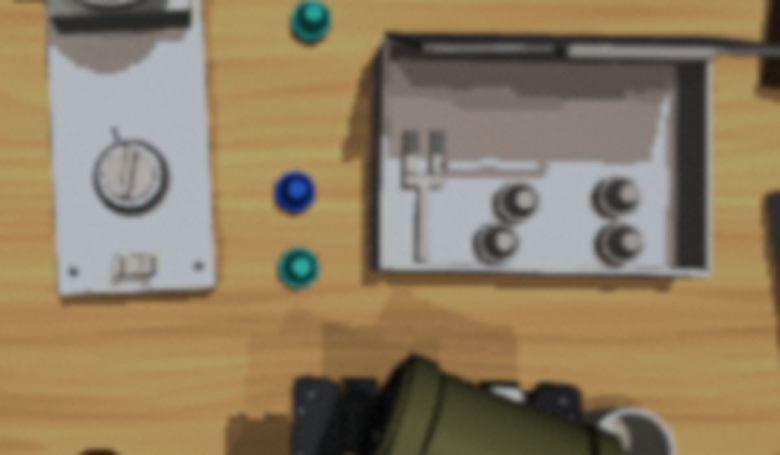

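View pics/f2.png

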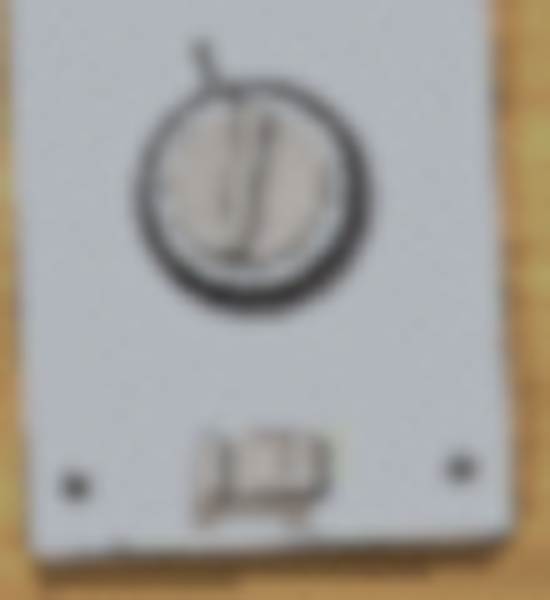

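All four nozzles (around (515,200), (615,195), (495,242), (617,243)) and the spanner (425,190) are in the box. The lid is at 74°. The ring mark (232,95) meets the deck mark (205,65), allowing for the tang's roughly 8° turn. Handing in.

```bash
python3 -c "
from station import ctrl
print(ctrl.hand_in())"
```

```text
the job is handed in; nothing more can be done
None
```

I handed the job in at about 53 s on the robot's clock: the lock ring is tight against its stop, the lid stands at about 74°, and the spanner and all four spare nozzles are in the box; I did not touch the jar or cup.

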